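# Seat a flatted drive shaft and hold its collar pin on the flat

## Robot

A 6-joint arm with a two-finger parallel gripper is mounted at the origin on a cart in front of the work surface, level with it; the furniture and walls round the work are solid. World frame = base frame: x ahead of the robot, y to its left, z up, the work surface at z = 0. Lengths are in m, angles in rad, forces in N, time in s.
With the tool pointing down it reaches from about 0.4 to 0.825 m from the base axis. Payload 7 kg.
Tool frame: the origin (TCP) lies at the very end of the fingers, on their centre line; the grasp point (between the pads) lies 19 mm behind it (ctrl.tcp_to_grasp is the distance from the TCP to the grasp point, in m); z points along the fingers, y is the line along which they close (so a half turn about z gives the same grasp; the last joint's range is limited). The gripper opens to 85 mm and grips with 20 to 120 N. Pads are 22 mm wide; open, the fingers measure 114 mm over their backs; the gripper's body (76 mm by 85 mm) begins 54 mm behind the grasp point. The pads swing forward as they close: fully open they stand 13 mm farther back than shut.
Start: joints at [1.624, 0.359, 0.012, 0, -1.224, -0.288], TCP at [0.157, 0.656, 0.231] pointing down, gripper open.
Joint ranges: [-3.07, 3.07], [-1.43, 2.12], [-1.02, 1.25], [-3.03, 1.67], [-3.05, -0], [-3.03, 3.03]. Speed limits (rad/s): [2.39, 2.39, 3.01, 3.14, 3.14, 3.14].

## Interface

Orientations are given as a unit quaternion [x, y, z, w].
In Python, from station import ctrl, camera, calibration, search_frame, outline_of, place_of gives the robot as it stands.
- The arm moves only by the tool jog_arm, never from a script. Its argument "rows" is a list of rows, each a list of 3 entries, a list of its own where there are three numbers: the turn, a rotation vector about the tool's x, y, z in degrees, then the shift along the tool's x, y, z in m, then the opening in per cent of the stroke, from 0 (shut) to 100 (fully open). A call has 1 to 20 rows; each row shifts and turns the commanded pose from where the row before left it, along the tool's axes as they then stand; what a row does not reach is not made up. A row lasts 1/10 s, in which the tool goes at most 50 mm and 8.59 degrees, less where a joint would pass 70% of its speed; a pose out of reach is approached as far as the arm can. A call is refused whole if a number of a shift passes 0.05 or a number of a turn 8.59, either way. A call with a gripper value outside its range is refused whole. The fingers move at their own pace and stop on an object; the grip force is fixed at half the most. Time passes only in rows, so rows that do not move let the fingers close. It gives the time, the measured TCP pose, the force, the opening and the grip force at its end, in the units of the state.
- ctrl.sense(): the state, without advancing time (a new reading comes with each control period).
- camera(name): name is "scene" or "top" or "wrist"; returns the picture (400x640x3 uint8, blue, green, red); there is no depth.
- calibration(name): a dict with "intrinsics" (3x3 intrinsics, pixels), "rvec" (rotation vector, rad) and "tvec" (3), from world to camera coordinates, as OpenCV has them; the wrist camera has in their place "hand_eye" (4x4, takes a point from camera to tool coordinates, whose origin is the TCP and whose axes are the flange's). Camera axes: x right, y down, z forward; pixel columns grow to the right and rows downward; lengths in m; the calibration is good to about 2 mm. A picture is of the moment at which its call begins: read the wrist's pose just before it. calibration takes no time and is no camera call.
- ctrl.close_job(): hands the job in; it is judged then, once.
Trained networks look in the newest picture that a camera, given by its name, has taken for a name from the list of things; names that differ only in an ending like _2 or _b are one class to them, and where a whole thing is asked for, a point or a joint stands for the part that bears it (a point fixed in the world has none). Each returns a list of dicts, best first, with "p" (0 to 1); they miss things now and then, are a little off and sometimes report something else, mostly with a low value. They report only what shows in the picture. A call takes as long as a camera call.
- search_frame(camera, target): "xyz" ([x, y, z] in m, in world coordinates, good to about 4 mm: the middle of the surface that is visible of it).
- outline_of(camera, target): "pixels" (400x640 bool, what is visible of it).
- place_of(camera, target): "xyz" ([x, y, z] in m, in world coordinates, good to about 4 mm: a listed point, or the origin of a listed thing).
The state is a dict: "time_s": time; "joint_positions": joint angles; "qvel": joint speeds; "joint_torque": joint torques, N m; "tcp_pos": TCP position; "tool_rot": TCP orientation; "force": force on the tool from outside, world axes, zero at the start; "moment": the same for the moment, N m; "grip_width": finger opening in m; "gripper_force": force on a finger pad.
Only numpy, scipy, OpenCV 4.12 (cv2) and the standard library are available. Lean on these libraries where they do the work, as an engineer would, in place of code of your own. Each camera call takes 0.05 s, during which the arm holds its last target. There are 200 camera calls.

## Task

Take the shaft that has a flat out of the rack (leave the plain round one and everything else where they are), stand it fully home in the bore of the clamp stand, and turn it until its flat faces the stand's set pin. Then pinch the collar between the fingers, one on the pin's head and the other on the back of the collar, so that the pin is pushed in against the flat, and finish while still holding it squeezed like that.

Things in the scene. Friction and masses are not known exactly. Their poses are not given: they have to be found in the camera images.
- flat_shaft: loose steel shaft, 20 mm diameter, 100 mm long, about 0.2 kg, upright in one of the rack's two holes. Origin: centre of its lower end, z up along it. Lower 45 mm round (2.5 mm chamfer at the foot); the upper 55 mm, up to the top end, carry one flat that faces the shaft's -x, 6 mm from the axis: the top end is a D, 16 mm across the flat, 20 mm elsewhere
- plain_shaft: loose steel shaft of the same size with no flat (20 mm round from end to end), standing in the other rack hole; to be left there. Origin: centre of its lower end, z up
- rack: fixed grey plastic block 60 x 160 x 45 mm (x, y, z) with two upright holes of 21.6 mm at y = +45 and -45 mm on its centre line, 37 mm deep (hole floor 8 mm above the worktop). Origin: centre of its underside, z up
- stand: fixed metal clamp stand: round base 90 mm diameter, 12 mm high; bearing tube 34 mm diameter up to 60 mm; on that the collar. Upright bore of 21.6 mm through collar and tube to a blind floor 12 mm above the worktop; a shaft standing home rises 28 mm above the collar. Origin: centre of the base's underside, on the bore's axis, z up; the set pin is on its -x side
- collar: collar on top of the stand, fixed to it (it does not turn): 38 mm outer diameter, from 60 to 84 mm above the worktop. Its back, facing away from the set pin, is a small upright flat face 18 mm wide, 20 mm from the bore's axis towards the stand's +x. Origin: on the bore's axis at the collar's underside, axes as the stand's
- bore_mouth (a point): centre of the bore's mouth, in the collar's top face, 84 mm above the worktop
- set_pin (a joint): how far the set pin is pushed in towards the bore's axis, m: 0 at rest (a light spring returns it, about 1 N), at most 0.008. The pin, 7 mm thick, lies level 72 mm above the worktop, its blunt tip 11.5 mm from the bore's axis at rest. On the round of a shaft it stops at 1.5 to 3.5 mm, on the flat at 6 to 7 mm
- set_pin_head (a point): centre of the outer face of the set pin's head, a knurled steel disc of 16 mm diameter and 6 mm thickness, 72 mm above the worktop; at rest this face is 33 mm from the bore's axis towards the stand's -x (53 mm from the back face of the collar), about 26.5 mm when the pin sits on the flat
- scoop: small metal scoop lying on the worktop, 147 mm long, up to 24 mm high; bystander. Origin: centre of its underside, long axis y
- lab_timer: flat lab timer with keys, 70 x 62 x 18 mm; bystander. Origin: centre of its underside
- moisture_tin_2: round lidded aluminium tin, 62 mm diameter, 38 mm high; bystander. Origin: centre of its underside
- petri_1: petri dish, 92 mm diameter, 14 mm high; bystander. Origin: centre of its underside

How it is judged:
On the way:
1. the flatted shaft stands fully home in the bore, the pin not pushed in (z of flat_shaft in the frame of stand below 0.0155 m and horizontal distance between flat_shaft and stand below 0.004 m and angle between flat_shaft's own z axis and vertical below 0.1 rad and value of joint set_pin below 0.0035 m), for 0.2 s.
At the end, for the whole second after the job is handed in: flatted shaft upright (0.1 rad), home in the bore (within 3.5 mm of its floor, 4 mm of its axis), flat facing the pin within 0.35 rad; fingers press pin head and collar with over 3 N each, pin in by over 5 mm and bearing on the flat with over 2 N (z of flat_shaft in the frame of stand below 0.0155 m and horizontal distance between flat_shaft and stand below 0.004 m and angle between flat_shaft's own z axis and vertical below 0.1 rad and angle between the x axis of flat_shaft and the x axis of stand, either way round below 0.35 rad and value of joint set_pin above 0.005 m and contact force between set_pin and flat_shaft above 2 N and contact force between the fingers and set_pin above 3 N and contact force between the fingers and collar above 3 N); the arm keeps its last pose, push and grip.
It fails at once if the plain shaft is pulled out or knocked (moved over 20 mm) (distance of plain_shaft from where it was at the start of the episode above 0.02 m).
It fails at once if a bystander is pushed over 30 mm (distance of any of scoop, lab_timer, moisture_tin_2, petri_1 from where it was at the start of the episode above 0.03 m).
It also fails if it takes over 72 s, if anything falls off the work surface, if the arm or the gripper's body presses on something with over 40 N, if the wrist force passes 120 N, or if a joint passes its speed limit or range.

## Working session

There is one attempt and no reset: what is moved stays moved. The work goes in short steps, Python scripts to look and compute and a tool call to move; the robot and the scene stay as the last step left them, time stands still between calls to the robot, and variables do not carry over. Pictures are saved under pics/ and viewed, at most 10 in all, crops included, and the job is handed in when it is done.

Besides the shell and the picture viewer there is one more tool, called as name(argument=value, ...), one argument or row to a line, values as JSON. jog_arm: Moves the arm, as the interface text tells. Its arguments: {"type":"object","properties":{"rows":{"type":"array","items":{"type":"array"}}},"required":["rows"]}

```bash
mkdir -p pics; ls; cat > m.py <<'E'
import numpy as np, cv2
from scipy.spatial.transform import Rotation as R
from station import ctrl, camera, calibration, search_frame, outline_of, place_of
def cam(name):
    c=calibration(name); K=np.array(c["intrinsics"])
    if "rvec" in c:
        Rm=cv2.Rodrigues(np.array(c["rvec"],float))[0]; t=np.array(c["tvec"],float).ravel()
        return K,Rm,t
    s=ctrl.sense(); T=np.eye(4); T[:3,:3]=R.from_quat(s["tool_rot"]).as_matrix(); T[:3,3]=s["tcp_pos"]
    M=np.linalg.inv(T@np.array(c["hand_eye"])); return K,M[:3,:3],M[:3,3]
def ray(name,uv,z):
    K,Rm,t=cam(name); d=Rm.T@np.linalg.inv(K)@np.array([uv[0],uv[1],1.]); o=-Rm.T@t
    return o+d*(z-o[2])/d[2]
def proj(name,p):
    K,Rm,t=cam(name); q=K@(Rm@np.array(p)+t); return q[:2]/q[2]
E
python3 - <<'E'
from m import *
s=ctrl.sense(); print({k:np.round(v,3).tolist() for k,v in s.items()})
for n in("top","scene"):
    im=camera(n); cv2.imwrite(f"pics/{n}0.png",im)
    for t in ["flat_shaft","plain_shaft","rack","stand","bore_mouth","set_pin_head","scoop","lab_timer","moisture_tin_2","petri_1"]:
        print(n,t,[(np.round(d["xyz"],3).tolist(),round(d["p"],2)) for d in place_of(n,t)[:3]])
E
```

```text
pics
{'time_s': 0.0, 'joint_positions': [1.624, 0.359, 0.011, -0.0, -1.224, -0.288], 'qvel': [0.002, 0.001, -0.001, -0.001, 0.001, -0.001], 'joint_torque': [0.001, -58.332, 29.342, 6.937, -0.006, -0.0], 'tcp_pos': [0.157, 0.656, 0.23], 'tool_rot': [0.993, -0.117, -0.0, 0.001], 'force': [-0.909, 0.204, -0.442], 'moment': [0.0, -0.038, -0.003], 'gripper_force': 0.0, 'grip_width': 0.086}
top flat_shaft [([0.493, 0.223, 0.011], 0.49)]
top plain_shaft [([0.472, 0.132, 0.006], 0.4)]
top rack [([0.484, 0.178, -0.002], 0.84)]
top stand [([0.493, -0.147, 0.001], 0.81)]
top bore_mouth [([0.496, -0.146, 0.084], 0.91)]
top set_pin_head []
top scoop [([0.463, -0.035, -0.0], 0.57)]
top lab_timer [([0.423, -0.43, -0.0], 0.89)]
top moisture_tin_2 [([0.618, -0.05, -0.003], 0.77), ([0.465, -0.037, -0.002], 0.45)]
top petri_1 [([0.633, -0.143, -0.001], 0.81)]
scene flat_shaft [([0.498, 0.227, 0.012], 0.53)]
scene plain_shaft [([0.476, 0.136, 0.006], 0.5)]
scene rack [([0.48, 0.178, -0.0], 0.97)]
scene stand [([0.493, -0.147, -0.002], 0.65)]
scene bore_mouth [([0.492, -0.144, 0.083], 0.66)]
scene set_pin_head []
scene scoop [([0.461, -0.04, -0.001], 0.59)]
scene lab_timer [([0.423, -0.43, -0.002], 0.55), ([0.479, 0.138, 0.008], 0.47)]
scene moisture_tin_2 [([0.625, -0.048, 0.0], 0.69)]
scene petri_1 [([0.642, -0.141, -0.006], 0.56)]
```

```bash
python3 - <<'E'
from m import *
im=cv2.imread("pics/top0.png")
print(proj("top",[.495,.223,.1]),proj("top",[.493,-.146,.084]))
a=[]
for p in([.485,.18,.1],[.493,-.146,.084]):
    u,v=proj("top",p).astype(int); c=im[max(v-50,0):v+50,max(u-65,0):u+65]; a.append(cv2.resize(c,(390,300),interpolation=cv2.INTER_CUBIC)); print(max(u-65,0),max(v-50,0),c.shape)
cv2.imwrite("pics/c0.png",np.vstack([np.hstack(a),np.pad(cv2.resize(cv2.imread("pics/scene0.png"),(480,300)),((0,0),(0,300),(0,0)))]))if 0 else cv2.imwrite("pics/c0.png",np.hstack(a))
E
```

```text
[205.96454763 205.87007708] [329.68933425 208.80158688]
155 159 (100, 130, 3)
264 158 (100, 130, 3)
```

View pics/top0.png

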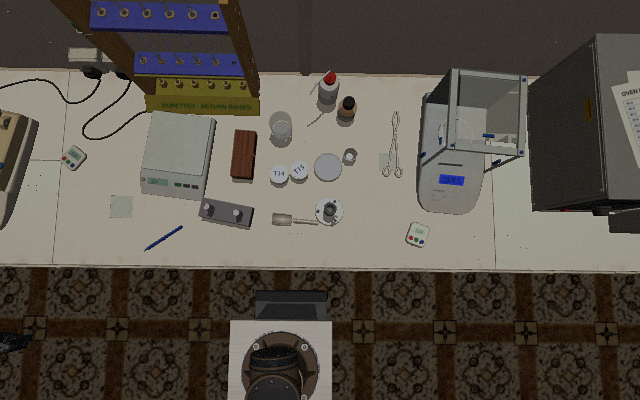

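View pics/c0.png

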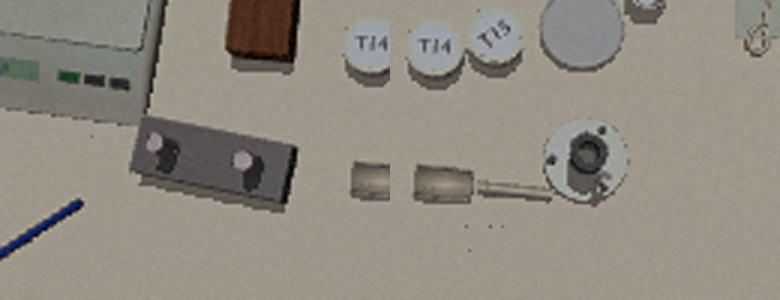

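View pics/scene0.png

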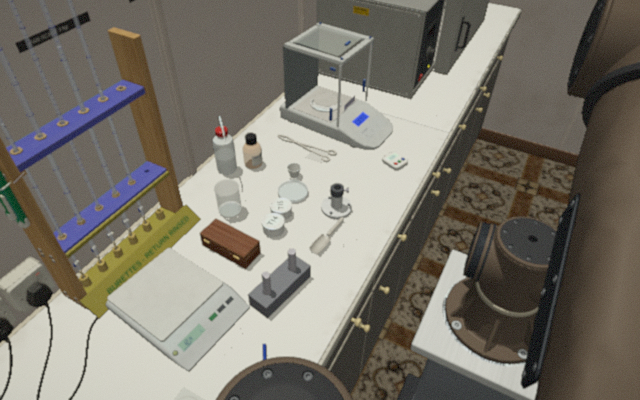

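The rack is at about (226,213) in the top view, with shafts at (207,207) and (236,211). The stand is at (329,210), its pin pointing down and to the right in the image (roughly -x, -y). Next I get a wrist view over the rack.

```bash
cat >> m.py <<'E'
def tool(d):
    s=ctrl.sense(); return np.round(R.from_quat(s["tool_rot"]).inv().apply(d),4)
E
python3 - <<'E'
from m import *
c=calibration("wrist"); print(np.round(c["hand_eye"],3), c["intrinsics"])
print(tool([.485-.157,.178-.656,0]))
E
```

```text
[[-0.    -0.953 -0.304  0.077]
 [ 1.    -0.    -0.    -0.   ]
 [ 0.    -0.304  0.953 -0.142]
 [ 0.     0.     0.     1.   ]] [[333.94585339   0.         318.30540161]
 [  0.         333.94585339 192.57432649]
 [  0.           0.           1.        ]]
[ 0.4302  0.3886 -0.    ]
```

jog_arm(
  rows=[
    [[0, 0, 0], [0.036, 0.032, 0], 100],
    [[0, 0, 0], [0.036, 0.032, 0], 100],
    [[0, 0, 0], [0.036, 0.032, 0], 100],
    [[0, 0, 0], [0.036, 0.032, 0], 100],
    [[0, 0, 0], [0.036, 0.032, 0], 100],
    [[0, 0, 0], [0.036, 0.032, 0], 100],
    [[0, 0, 0], [0.036, 0.032, 0], 100],
    [[0, 0, 0], [0.036, 0.032, 0], 100],
    [[0, 0, 0], [0.036, 0.032, 0], 100],
  ],
)

```text
time_s: 2.0
tcp_pos: [0.4059, 0.2993, 0.2318]
tool_rot: [0.993, -0.117, 0.0, -0.0]
force: [0.5, 0.4, 0.2]
grip_width: 0.0855
gripper_force: 0.0
```

jog_arm(
  rows=[
    [[0, 0, 0], [0.02, 0.045, 0], 100],
    [[0, 0, 0], [0.02, 0.045, 0], 100],
    [[0, 0, 0], [0, 0, 0], 100],
    [[0, 0, 0], [0, 0, 0], 100],
  ],
)

```text
time_s: 2.4
tcp_pos: [0.4235, 0.2032, 0.2318]
tool_rot: [0.993, -0.118, 0.0, -0.001]
force: [-0.5, 0.4, 0.8]
grip_width: 0.0856
gripper_force: 0.0
```

```bash
python3 - <<'E'
from m import *
s=ctrl.sense(); print(s["tcp_pos"],s["joint_positions"])
im=camera("wrist"); cv2.imwrite("pics/w1f.png",im)
for t in ["flat_shaft","plain_shaft","rack"]:
    print(t,[(np.round(d["xyz"],4).tolist(),round(d["p"],2)) for d in place_of("wrist",t)[:3]])
for p in ([.498,.225,.108],[.474,.134,.108]): print(proj("wrist",p))
cv2.imwrite("pics/w1.png",im)
E
```

```text
[0.42351426 0.20321574 0.23180455] [ 8.68019152e-01  1.30195354e-02 -4.21712387e-01  4.81484682e-05
 -1.13476738e+00  4.65490010e-01]
flat_shaft [([0.4932, 0.2223, 0.0067], 0.78)]
plain_shaft [([0.4738, 0.1291, 0.0094], 0.87)]
rack [([0.4843, 0.1795, -0.0004], 0.6)]
[270.97511037  98.46116317]
[393.65591225 101.50497291]
```

View pics/w1.png

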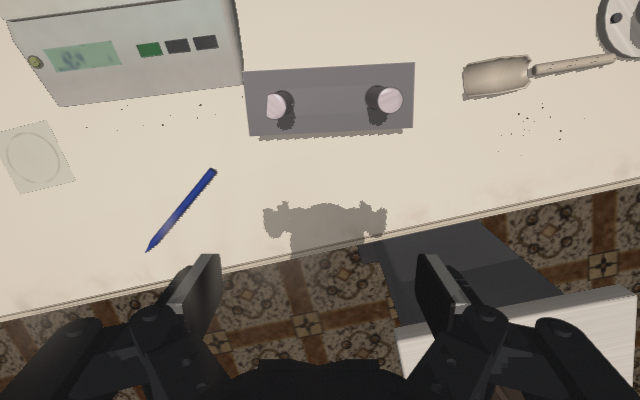

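The left shaft at (276,105) is the D and the right one at (389,100) is plain. I enlarge both tops to get the flat's direction.

```bash
cat >> m.py <<'E'
def topshape(name,im,c,z,thr,r=.03,n=300):
    # rectify plane z around c: x right, y up (world)
    g=np.linspace(-r,r,n); X,Y=np.meshgrid(g,g[::-1])
    uv=np.array([proj(name,[c[0]+x,c[1]+y,z]) for x,y in zip(X.ravel()[::1],Y.ravel())]).astype(np.float32).reshape(n,n,2)
    w=cv2.remap(im,uv[...,0],uv[...,1],cv2.INTER_CUBIC); return w
E
python3 - <<'E'
from m import *
im=cv2.imread("pics/w1f.png")
a=[topshape("wrist",im,c,.108,0) for c in([.4955,.2225],[.474,.132])]
cv2.imwrite("pics/r1.png",np.hstack(a))
E
```

```text
Traceback (most recent call last):
  File "m.py", line 21, in topshape
    uv=np.array([proj(name,[c[0]+x,c[1]+y,z]) for x,y in zip(X.ravel()[::1],Y.ravel())]).astype(np.float32).reshape(n,n,2)
                 ~~~~^^^^^^^^^^^^^^^^^^^^^^^^
  File "m.py", line 15, in proj
    K,Rm,t=cam(name); q=K@(Rm@np.array(p)+t); return q[:2]/q[2]
           ~~~^^^^^^
  File "m.py", line 9, in cam
    s=ctrl.sense(); T=np.eye(4); T[:3,:3]=R.from_quat(s["tool_rot"]).as_matrix(); T[:3,3]=s["tcp_pos"]
ValueError: time passes only in moves, steps and waits
```

```bash
sed -i 's/^def cam(/import functools\n@functools.lru_cache\ndef cam(/' m.py
python3 - <<'E'
from m import *
im=cv2.imread("pics/w1f.png")
a=[topshape("wrist",im,c,.108,0) for c in([.4955,.2225],[.474,.132])]
cv2.imwrite("pics/r1.png",np.hstack(a))
E
```

```text
(no output)
```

View pics/r1.png

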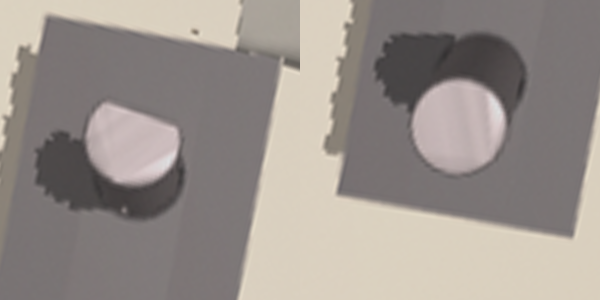

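The left one is the flatted shaft: D centre about (0.4916, 0.2239), flat normal at about 69.5° world. I move over it, align tool y with that normal, and look again from close by.

jog_arm(
  rows=[
    [[0, 0, 0], [0.031, -0.017, 0.01], 100],
    [[0, 0, 0], [0.03, -0.017, 0.01], 100],
    [[0, 0, 7.1], [0, 0, 0.01], 100],
    [[0, 0, 0], [0, 0, 0], 100],
    [[0, 0, 0], [0, 0, 0], 100],
  ],
)

```text
time_s: 3.1
tcp_pos: [0.4899, 0.2236, 0.2011]
tool_rot: [0.984, -0.176, -0.0, 0.001]
force: [0.3, -1.0, 1.0]
grip_width: 0.0852
gripper_force: 0.0
```

```bash
python3 - <<'E'
from m import *
s=ctrl.sense(); print(s["tcp_pos"],s["joint_positions"],R.from_quat(s["tool_rot"]).as_matrix().round(4))
im=camera("wrist"); cv2.imwrite("pics/w2f.png",im)
w=topshape("wrist",im,[.4916,.2239],.108,0); cv2.imwrite("pics/r2.png",np.hstack([cv2.resize(im,(480,300)),w]))
E
```

```text
[0.48991384 0.2235777  0.20105707] [ 7.92349106e-01  1.58177471e-01 -3.32718093e-01  9.21772830e-05
 -1.08105818e+00  4.24014145e-01] [[ 9.379e-01 -3.470e-01 -8.000e-04]
 [-3.470e-01 -9.379e-01 -9.000e-04]
 [-4.000e-04  1.100e-03 -1.000e+00]]
```

View pics/r2.png

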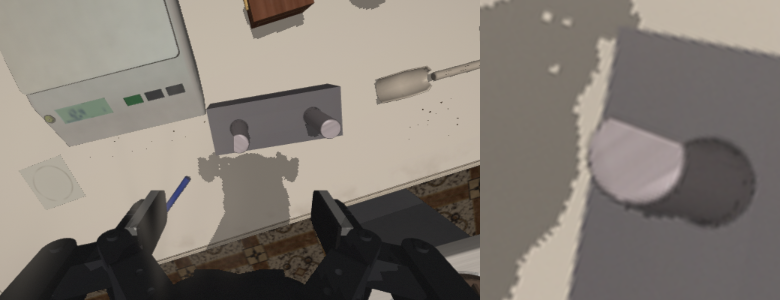

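The rectified view puts the D slightly right of centre; I fit it numerically.

```bash
python3 - <<'E'
from m import *
im=cv2.imread("pics/w2f.png")
c=np.array([.4916,.2239])
w=topshape("wrist",im,c,.108,0).astype(int)
m=((w[...,2]>135)&(w[...,2]-w[...,1]>8)).astype(np.uint8)
m=cv2.morphologyEx(m,cv2.MORPH_OPEN,np.ones((5,5)))
n,l,st,ce=cv2.connectedComponentsWithStats(m)
i=l[158,150] or 1+np.argmax(st[1:,4]); print(st[i],ce[i],st[1:,4])
M=(l==i)
from scipy.optimize import minimize
g=np.linspace(-30,30,300);X,Y=np.meshgrid(g,g[::-1])
def cost(p):
    x,y=X-p[0],Y-p[1]; d=np.maximum(np.hypot(x,y)-10,x*np.cos(p[2])+y*np.sin(p[2])-6)
    return ((1/(1+np.exp(np.clip(d/.4,-50,50)))-M)**2).sum()
r=min((minimize(cost,[1.4,-2.2,a],method="Nelder-Mead") for a in np.radians([55,68,80])),key=lambda r:r.fun)
print(r.fun,M.sum(),c+r.x[:2]/1e3,np.degrees(r.x[2]))
a=r.x[2]; g=c+r.x[:2]/1e3-.002*np.array([np.cos(a),np.sin(a)]); print("grasp",g,tool([g[0]-ctrl.sense()["tcp_pos"][0],g[1]-ctrl.sense()["tcp_pos"][1],0])) if 0 else print(g, tool(np.r_[g-[.4899,.2236],0]))
E
```

```text
[   30    38   173   262 12465] [116.89169675 183.96630566] [   95  6008    77    41 12465    35]
6882.747800664994 12465 [0.49129013 0.22300587] 70.32112570052651
[0.49061664 0.22112268] [0.0015 0.0021 0.    ]
```

```bash
cat >> m.py <<'E'
from scipy.optimize import minimize
def fitD(M,c,a0,r=30):
    n=M.shape[0]; g=np.linspace(-r,r,n);X,Y=np.meshgrid(g,g[::-1])
    def cost(p):
        x,y=X-p[0],Y-p[1]; d=np.maximum(np.hypot(x,y)-10,x*np.cos(p[2])+y*np.sin(p[2])-6)
        return ((1/(1+np.exp(np.clip(d/.4,-50,50)))-M)**2).sum()
    s=[X[M].mean(),Y[M].mean()]
    q=min((minimize(cost,[*s,np.radians(a)],method="Nelder-Mead") for a in(a0-12,a0,a0+12)),key=lambda q:q.fun)
    return q.fun/M.sum(),c+q.x[:2]/1e3,np.degrees(q.x[2])
E
python3 - <<'E'
from m import *
im=cv2.imread("pics/w2f.png")
c=np.array([.4916,.2239])
w=topshape("wrist",im,c,.108,0).astype(int)
m=((w[...,2]>135)&(w[...,2]-w[...,1]>8)).astype(np.uint8)
m=cv2.morphologyEx(m,cv2.MORPH_OPEN,np.ones((5,5)))
n,l,st,ce=cv2.connectedComponentsWithStats(m)
i=1+np.argmin(abs(st[1:,4]-6008)); print(st[i],ce[i])
f,p,a=fitD(l==i,c,68);print(f,p,a)
t=np.radians(a); g=p-.002*np.array([np.cos(t),np.sin(t)]); print(g, tool(np.r_[g-[.4899,.2236],0]))
E
```

```text
[ 151    0  149   55 6008] [234.97386818  20.89796937]
0.3526859454421383 [0.51194244 0.25341733] 90.21015998268618
[0.51194977 0.25141734] [ 0.011  -0.0337  0.    ]
```

jog_arm(
  rows=[
    [[0, 0, 1.5], [0.003, 0.002, 0.02], 100],
    [[0, 0, 0], [0, 0, 0.03], 100],
    [[0, 0, 0], [0, 0, 0.03], 100],
    [[0, 0, 0], [0, 0, 0.02], 100],
    [[0, 0, 0], [0, 0, 0.016], 100],
    [[0, 0, 0], [0, 0, 0], 100],
    [[0, 0, 0], [0, 0, 0], 30],
    [[0, 0, 0], [0, 0, 0], 30],
    [[0, 0, 0], [0, 0, 0], 30],
    [[0, 0, 0], [0, 0, 0], 30],
    [[0, 0, 0], [0, 0, 0], 30],
  ],
)

```text
time_s: 4.25
tcp_pos: [0.4926, 0.2202, 0.0858]
tool_rot: [0.982, -0.191, 0.0, -0.0]
force: [0.8, 0.6, 0.1]
grip_width: 0.0256
gripper_force: 0.0
```

```bash
python3 - <<'E'
from m import *
s=ctrl.sense(); print(s["tcp_pos"],s["force"],s["grip_width"])
im=camera("wrist"); cv2.imwrite("pics/w3f.png",im)
w=topshape("wrist",im,[.493,.2225],.108,0); cv2.imwrite("pics/r3.png",np.hstack([cv2.resize(im,(480,300)),w]))
E
```

```text
[0.49263972 0.22023132 0.08579545] [0.76431346 0.60211245 0.09672474] 0.02557435327484555
```

View pics/r3.png

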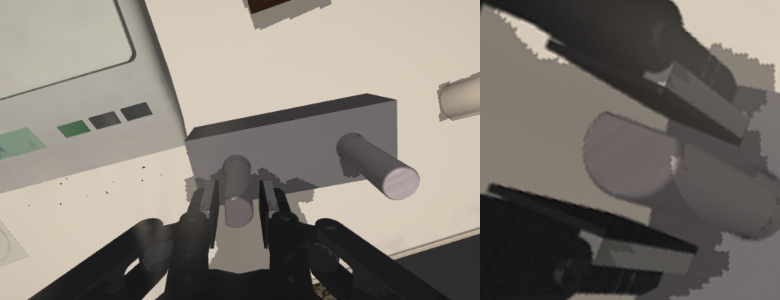

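The fingers straddle the shaft and run parallel to its flat. I close and lift.

jog_arm(
  rows=[
    [[0, 0, 0], [0, 0, 0], 0],
    [[0, 0, 0], [0, 0, 0], 0],
    [[0, 0, 0], [0, 0, 0], 0],
    [[0, 0, 0], [0, 0, 0], 0],
    [[0, 0, 0], [0, 0, 0], 0],
  ],
)

```text
time_s: 4.8
tcp_pos: [0.4927, 0.2202, 0.0856]
tool_rot: [0.982, -0.191, 0.0, -0.0]
force: [-1.6, -1.2, 6.2]
grip_width: 0.0145
gripper_force: 58.8
```

jog_arm(
  rows=[
    [[0, 0, 0], [0, 0, -0.01], 0],
    [[0, 0, 0], [0, 0, -0.02], 0],
    [[0, 0, 0], [0, 0, -0.03], 0],
    [[0, 0, 0], [0, 0, -0.03], 0],
    [[0, 0, 0], [0, 0, -0.03], 0],
    [[0, 0, 0], [0, 0, -0.02], 0],
    [[0, 0, 0], [0, 0, 0], 0],
    [[0, 0, 0], [0, 0, 0], 0],
  ],
)

```text
time_s: 5.6
tcp_pos: [0.4919, 0.2199, 0.2248]
tool_rot: [0.982, -0.191, -0.0, -0.0]
force: [-0.2, -0.1, -1.6]
grip_width: 0.0143
gripper_force: 59.1
```

```bash
python3 - <<'E'
from m import *
s=ctrl.sense(); print(s["tcp_pos"],s["force"],s["grip_width"],s["joint_positions"])
im=camera("wrist"); cv2.imwrite("pics/w4f.png",im); im2=camera("scene")
cv2.imwrite("pics/r4.png",np.hstack([im[100:,170:470],cv2.resize(im2[200:380,200:380],(300,300))]))
E
```

```text
[0.49187778 0.21991727 0.22484532] [-0.2495719  -0.05776172 -1.64906062] 0.014286779790251863 [ 7.83820791e-01  1.39731926e-01 -2.97354902e-01 -8.54289900e-04
 -1.13402736e+00  4.02089536e-01]
```

View pics/r4.png

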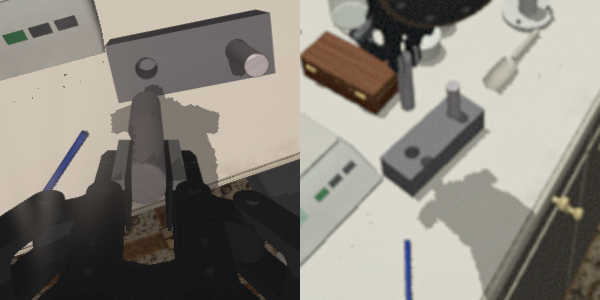

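The shaft is held and the plain one is undisturbed. Next I move to look at the stand.

jog_arm(
  rows=[
    [[0, 0, 0], [0.0076, 0.046, 0], 0],
    [[0, 0, 0], [0.0076, 0.046, 0], 0],
    [[0, 0, 0], [0.0076, 0.046, 0], 0],
    [[0, 0, 0], [0.0076, 0.046, 0], 0],
    [[0, 0, 0], [0.0076, 0.046, 0], 0],
    [[0, 0, 0], [0.0076, 0.046, 0], 0],
    [[0, 0, 0], [0.0076, 0.046, 0], 0],
    [[0, 0, 0], [0, 0, 0], 0],
    [[0, 0, 0], [0, 0, 0], 0],
  ],
)

```text
time_s: 6.6
tcp_pos: [0.4199, -0.0995, 0.2243]
tool_rot: [0.981, -0.193, -0.001, 0.0]
force: [0.1, 0.9, -2.5]
grip_width: 0.0144
gripper_force: 59.5
```

```bash
python3 - <<'E'
from m import *
s=ctrl.sense(); print(s["tcp_pos"],s["joint_positions"])
im=camera("wrist"); cv2.imwrite("pics/w5f.png",im)
P={}
for t in ["bore_mouth","set_pin_head","stand","collar"]:
    print(t,[(np.round(d["xyz"],4).tolist(),round(d["p"],2)) for d in place_of("wrist",t)[:2]])
print(proj("wrist",[.494,-.146,.084]))
c=[.494,-.146]
w=topshape("wrist",im,c,.084,0,r=.045); w2=topshape("wrist",im,c,.072,0,r=.045)
cv2.imwrite("pics/r5.png",np.hstack([w,w2]))
E
```

```text
[ 0.41990809 -0.09945747  0.22428873] [ 2.27722210e-01 -4.97587812e-02 -5.00620816e-01 -3.33360406e-04
 -1.12183344e+00  9.55067961e-01]
bore_mouth [([0.4942, -0.1455, 0.0846], 0.58)]
set_pin_head [([0.4648, -0.1626, 0.0699], 0.58)]
stand [([0.4924, -0.1476, -0.0021], 0.93), ([0.4948, -0.1449, 0.0867], 0.37)]
collar [([0.4928, -0.1443, 0.0588], 0.88)]
[341.03703926  74.85269011]
```

View pics/r5.png

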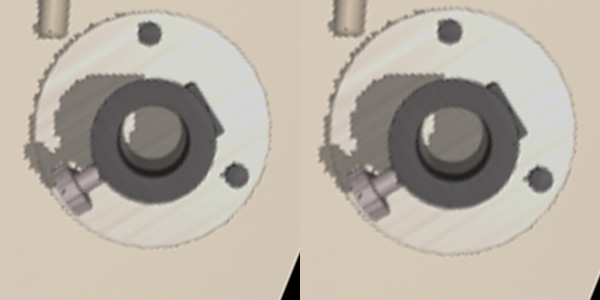

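The stand shows clearly: bore at about (0.4952, -0.1433), and the pin direction gives a stand yaw of about 31.7°. I move above it and turn the tool +216° about its z, which stays inside joint 6's range.

jog_arm(
  rows=[
    [[0, 0, 0], [0.03, 0.004, 0], 0],
    [[0, 0, 0], [0.03, 0.004, 0], 0],
    [[0, 0, 0], [0.0274, 0.0023, 0], 0],
    [[0, 0, 8], [0, 0, 0], 0],
    [[0, 0, 8], [0, 0, 0], 0],
    [[0, 0, 8], [0, 0, 0], 0],
    [[0, 0, 8], [0, 0, 0], 0],
    [[0, 0, 8], [0, 0, 0], 0],
    [[0, 0, 8], [0, 0, 0], 0],
    [[0, 0, 8], [0, 0, 0], 0],
    [[0, 0, 8], [0, 0, 0], 0],
    [[0, 0, 8], [0, 0, 0], 0],
    [[0, 0, 8], [0, 0, 0], 0],
    [[0, 0, 8], [0, 0, 0], 0],
    [[0, 0, 8], [0, 0, 0], 0],
    [[0, 0, 8], [0, 0, 0], 0],
    [[0, 0, 8], [0, 0, 0], 0],
  ],
)

```text
time_s: 8.55
tcp_pos: [0.4984, -0.1395, 0.225]
tool_rot: [-0.389, 0.921, 0.0, -0.0]
force: [0.1, -0.6, -3.5]
grip_width: 0.0145
gripper_force: 59.6
```

jog_arm(
  rows=[
    [[0, 0, 8], [0, 0, 0], 0],
    [[0, 0, 8], [0, 0, 0], 0],
    [[0, 0, 8], [0, 0, 0], 0],
    [[0, 0, 8], [0, 0, 0], 0],
    [[0, 0, 8], [0, 0, 0], 0],
    [[0, 0, 8], [0, 0, 0], 0],
    [[0, 0, 8], [0, 0, 0], 0],
    [[0, 0, 8], [0, 0, 0], 0],
    [[0, 0, 8], [0, 0, 0], 0],
    [[0, 0, 8], [0, 0, 0], 0],
    [[0, 0, 8], [0, 0, 0], 0],
    [[0, 0, 8], [0, 0, 0.01], 0],
    [[0, 0, 8], [0, 0, 0.02], 0],
    [[0, 0, 0], [0, 0, 0], 0],
    [[0, 0, 0], [0, 0, 0], 0],
  ],
)

```text
time_s: 10.05
tcp_pos: [0.4982, -0.1401, 0.1953]
tool_rot: [0.483, 0.876, -0.0, -0.0]
force: [-0.4, -0.1, -1.9]
grip_width: 0.0143
gripper_force: 59.6
```

```bash
python3 - <<'E'
from m import *
s=ctrl.sense(); Rt=R.from_quat(s["tool_rot"]).as_matrix(); print(s["tcp_pos"],s["joint_positions"],Rt.round(4))
im=camera("wrist"); cv2.imwrite("pics/w6f.png",im)
o=outline_of("wrist","flat_shaft"); print([(d["p"],int(d["pixels"].sum())) for d in o])
if o:
    m=o[0]["pixels"]; np.save("m6.npy",m)
    ys=np.where(m.any(1))[0]; print(ys.min(),ys.max())
    for y in range(ys.min(),ys.max(),8):
        x=np.where(m[y])[0]
        if len(x): print(y,x.min(),x.max(),end="; ")
for t in ["bore_mouth","set_pin_head","collar","flat_shaft"]:
    print(t,[(np.round(d["xyz"],4).tolist(),round(d["p"],2)) for d in place_of("wrist",t)[:2]])
camera("top"); print([(np.round(d["xyz"],4).tolist(),round(d["p"],2)) for d in place_of("top","flat_shaft")[:2]])
camera("scene"); print([(np.round(d["xyz"],4).tolist(),round(d["p"],2)) for d in place_of("scene","flat_shaft")[:2]])
cv2.imwrite("pics/r6.png",cv2.resize(im[100:340,160:480],(800,600),interpolation=cv2.INTER_CUBIC))
E
```

```text
[ 0.49818453 -0.14008068  0.19530264] [ 1.05807311e-01  1.27910131e-01 -3.83624714e-01  3.39479463e-04
 -1.06039970e+00 -2.68436775e+00] [[-5.339e-01  8.456e-01 -1.100e-03]
 [ 8.456e-01  5.339e-01 -4.000e-04]
 [ 2.000e-04 -1.200e-03 -1.000e+00]]
[(0.86, 3528)]
191 302
191 311 320; 199 303 329; 207 301 330; 215 300 331; 223 299 331; 231 298 332; 239 302 333; 247 302 334; 255 302 335; 263 302 335; 271 302 335; 279 302 335; 287 302 335; 295 302 332; bore_mouth [([0.4936, -0.1457, 0.0839], 0.89)]
set_pin_head [([0.466, -0.1628, 0.0723], 0.7)]
collar []
flat_shaft [([0.4978, -0.1409, 0.1165], 0.57)]
[]
[([0.5009, -0.1408, 0.1208], 0.6)]
```

```bash
python3 - <<'E'
from m import *
# foot prediction
for x in(-.003,0,.003):
    s=ctrl.sense() if x==-.003 else s; Rt=R.from_quat(s["tool_rot"]).as_matrix(); p0=np.array(s["tcp_pos"])
    rows=[proj("wrist",p0+Rt@np.array([x+r*np.cos(a),-.002+r*np.sin(a),z]))[1] for r,z in((.0075,.0776),(.01,.0751)) for a in np.linspace(0,6.28,60)]
    print(x,min(rows))
# collar in r5 (rectified z=.084, centre .494,-.146, .3mm/px)
g=cv2.cvtColor(cv2.imread("pics/r5.png"),cv2.COLOR_BGR2GRAY)[:,:300]
m=(g<85).astype(np.uint8); n,l,st,ce=cv2.connectedComponentsWithStats(m); 
for i in range(1,n):
    if st[i,4]>1500: print(st[i],ce[i]); k=i
M=(l==1+np.argmax([st[i,4] if abs(ce[i][0]-153)<20 else 0 for i in range(1,n)]))
cs,_=cv2.findContours(M.astype(np.uint8),cv2.RETR_EXTERNAL,cv2.CHAIN_APPROX_NONE)
P=max(cs,key=len)[:,0].astype(float)
from scipy.optimize import least_squares
q=least_squares(lambda c:np.hypot(*(P-c[:2]).T)-c[2],[153,140,63],loss="soft_l1",f_scale=1).x
sc=90/299
print(q,q[2]*sc,.494+(q[0]-149.5)*sc/1e3,-.146-(q[1]-149.5)*sc/1e3)
r=np.hypot(*(P-q[:2]).T)-q[2]; B=P[r>1]; d=B-q[:2]; an=np.degrees(np.arctan2(-d[:,1],d[:,0])); print(np.histogram(an,bins=24,range=(-180,180))[0]); 
E
```

```text
-0.003 195.41516039754592
0 191.23517668738367
0.003 187.02165770369015
[ 115  102   78   79 1949] [156.79168805 154.6772704 ]
[153.4303604  140.57744382  37.26346793] 11.216428474255313 0.49518305162430415 -0.14331428074899372
[7 5 9 8 6 9 7 4 4 2 5 3 0 4 4 9 6 4 0 0 0 6 2 2]
```

```bash
python3 - <<'E'
from m import *
im=cv2.imread("pics/w6f.png"); c=[.4947,-.1442]
w=topshape("wrist",im,c,.084,0,r=.04,n=560)
cv2.circle(w,(280,280),int(19*7),(0,255,0),1); cv2.circle(w,(280,280),int(10.8*7),(0,255,0),1)
cv2.imwrite("pics/r7.png",w)
E
```

```text
(no output)
```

View pics/r7.png

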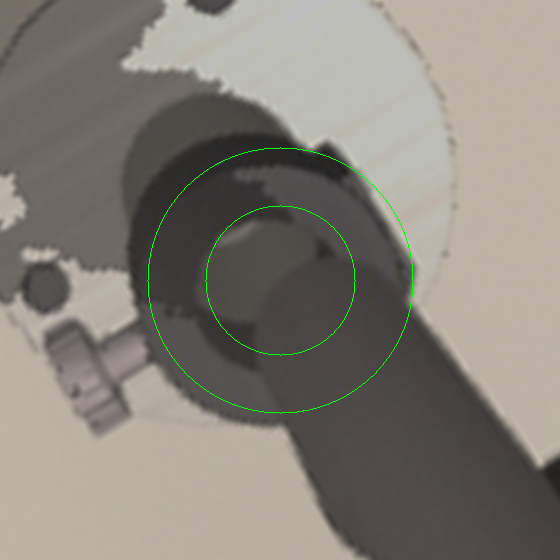

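In this opposite view the bore sits about 1.5 mm down-left of my guess, which suggests a small hand-eye bias that I average out. I shift by (-2.2, -4.5) mm in the tool frame and go down to the mouth.

jog_arm(
  rows=[
    [[0, 0, 0], [-0.0022, -0.0045, 0], 0],
    [[0, 0, 0], [0, 0, 0.015], 0],
    [[0, 0, 0], [0, 0, 0.013], 0],
    [[0, 0, 0], [0, 0, 0], 0],
    [[0, 0, 0], [0, 0, 0.004], 0],
    [[0, 0, 0], [0, 0, 0.003], 0],
    [[0, 0, 0], [0, 0, 0], 0],
  ],
)

```text
time_s: 11.25
tcp_pos: [0.4953, -0.145, 0.1603]
tool_rot: [0.485, 0.874, 0.0, -0.0]
force: [-1.1, 0.0, -2.0]
grip_width: 0.0144
gripper_force: 59.6
```

jog_arm(
  rows=[
    [[0, 0, 0], [0, 0, 0.002], 0],
    [[0, 0, 0], [0, 0, 0.002], 0],
    [[0, 0, 0], [0, 0, 0.002], 0],
    [[0, 0, 0], [0, 0, 0], 0],
  ],
)

```text
time_s: 11.65
tcp_pos: [0.4952, -0.1449, 0.154]
tool_rot: [0.485, 0.874, -0.0, -0.0]
force: [-1.0, 0.4, -3.1]
grip_width: 0.0142
gripper_force: 59.6
```

jog_arm(
  rows=[
    [[0, 0, 0], [0, 0, 0.008], 0],
    [[0, 0, 0], [0, 0, 0.01], 0],
    [[0, 0, 0], [0, 0, 0.01], 0],
    [[0, 0, 0], [0, 0, 0.01], 0],
    [[0, 0, 0], [0, 0, 0], 0],
  ],
)

```text
time_s: 12.15
tcp_pos: [0.4946, -0.1449, 0.1145]
tool_rot: [0.485, 0.874, -0.001, -0.001]
force: [0.1, -0.4, -2.5]
grip_width: 0.0143
gripper_force: 59.6
```

jog_arm(
  rows=[
    [[0, 0, 0], [0, 0, 0.008], 0],
    [[0, 0, 0], [0, 0, 0.006], 0],
    [[0, 0, 0], [0, 0, 0.004], 0],
    [[0, 0, 0], [0, 0, 0.003], 0],
    [[0, 0, 0], [0, 0, 0], 0],
  ],
)

```text
time_s: 12.65
tcp_pos: [0.4951, -0.1449, 0.0949]
tool_rot: [0.485, 0.874, -0.0, -0.0]
force: [-0.3, 0.3, -1.8]
grip_width: 0.0145
gripper_force: 59.6
```

jog_arm(
  rows=[
    [[0, 0, 0], [0, 0, 0.002], 0],
    [[0, 0, 0], [0, 0, 0.001], 0],
    [[0, 0, 0], [0, 0, 0.001], 0],
    [[0, 0, 0], [0, 0, 0.001], 0],
    [[0, 0, 0], [0, 0, 0.0005], 0],
    [[0, 0, 0], [0, 0, 0], 0],
  ],
)

```text
time_s: 13.25
tcp_pos: [0.4954, -0.1449, 0.0898]
tool_rot: [0.485, 0.874, -0.0, 0.0]
force: [-0.5, 0.1, -2.2]
grip_width: 0.0142
gripper_force: 59.6
```

jog_arm(
  rows=[
    [[0, 0, 0], [0, 0, 0.001], 0],
    [[0, 0, 0], [0, 0, 0.0005], 0],
    [[0, 0, 0], [0, 0, 0.0005], 0],
    [[0, 0, 0], [0, 0, 0], 0],
  ],
)

```text
time_s: 13.65
tcp_pos: [0.4961, -0.1453, 0.0896]
tool_rot: [0.485, 0.875, 0.0, 0.001]
force: [-4.0, 0.5, 13.8]
grip_width: 0.0142
gripper_force: 61.5
```

The shaft is home: floor contact at TCP z 0.0896 with about 14 N. I release it and check.

jog_arm(
  rows=[
    [[0, 0, 0], [0, 0, -0.0015], 0],
    [[0, 0, 0], [0, 0, 0], 0],
    [[0, 0, 0], [0, 0, 0], 100],
    [[0, 0, 0], [0, 0, 0], 100],
    [[0, 0, 0], [0, 0, 0], 100],
    [[0, 0, 0], [0, 0, 0], 100],
    [[0, 0, 0], [0, 0, 0], 100],
    [[0, 0, 0], [0, 0, 0], 100],
    [[0, 0, 0], [0, 0, 0], 100],
  ],
)

```text
time_s: 14.55
tcp_pos: [0.4954, -0.1449, 0.0893]
tool_rot: [0.485, 0.874, -0.0, -0.0]
force: [0.3, 0.6, 0.0]
grip_width: 0.0857
gripper_force: 0.0
```

```bash
python3 - <<'E'
from m import *
s=ctrl.sense(); print(s["tcp_pos"],s["grip_width"],s["force"])
im=camera("wrist"); cv2.imwrite("pics/w8f.png",im)
for t in ["flat_shaft","bore_mouth","set_pin_head"]: print(t,[(np.round(d["xyz"],4).tolist(),round(d["p"],2)) for d in place_of("wrist",t)[:2]])
c=np.array([.4945,-.1446]); w=topshape("wrist",im,c,.112,0); w=w.astype(int)
for q in range(0,300,20): print("".join("%4d"%w[q,k].mean() for k in range(0,300,14)))
E
```

```text
[ 0.49535428 -0.14492849  0.0892879 ] 0.08573782144239409 [0.33807647 0.63198731 0.03074616]
flat_shaft []
bore_mouth [([0.4951, -0.1469, 0.083], 0.78), ([0.4954, -0.1452, 0.0562], 0.3)]
set_pin_head [([0.4646, -0.16, 0.0712], 0.83)]
 102  75  75  77  46  44  41  39  32  34 185 181 181 178 178 178 178 178 178 178 178  11
 104  75  68  48  48  48  52  51  48  43  35  83 181 177 178 178 179 178 178 178 177 179
 104 103  51  50  57  58  57  55  52  48  43  45 133 178 178 178 178 178 178 178 178 178
 171 170  55  59  58  60  74  72  69  64  50  47  46 175 178 178 178 178 178 178 178 177
 169 166  59  63  62  71  74  76  74  71  66  74  71  71 178 178 178 178 179 178 178 177
 173 164  73  66  63  57  76  77  77  75  71  67  73 174 178 178 178 178 177 178 177 177
  83 101  98  69  66  62  59  78  89  97  97  95  93 126 177 178 177 178 178 177 178 177
 100  76 172 173  70  66  66  68  96  98  98  97  95  91 177 177 178 178 177 177 177 178
  80  85 173 173 173 165  67  81  85 100 101 100  98  94 177 177 178 177 177 177 177 177
 176 175 174 173 174 174 174 173 174 174 101 102 100  97 175 177 178 177 177 177 176 177
 176 176 175 174 173 174 174 175 175 175 153 155 173 175 175 176 177 176 177 177 176 177
 177 176 175 174 174 174 174 175 176 175 175 174 174 174 175 175 176 176 176 177 177 176
 176 176 176 175 174 174 175 175 175 176 176 175 175 175 174 175 175 176 176 176 175 176
 175 176 175 175 174 174 174 175 175 176 176 175 176 175 174 175 175 175 175 175 176 176
 174 175 176 175 175 174 174 174 175 176 175 175 175 175 174 174 174 175 175 175 175 176
```

```bash
python3 - <<'E'
from m import *
im=cv2.imread("pics/w8f.png"); c=np.array([.4945,-.1446]); w=topshape("wrist",im,c,.112,0).mean(2)
m=((w>87)&(w<125)).astype(np.uint8); m=cv2.morphologyEx(m,cv2.MORPH_OPEN,np.ones((7,7)))
n,l,st,ce=cv2.connectedComponentsWithStats(m); i=l[160,154]; print(i,st[i],ce[i])
print(fitD(l==i,c,212))
E
```

```text
3 [ 103  107   86   93 5651] [148.80003539 149.97982658]
(np.float64(0.11692156129219988), array([ 0.49329142, -0.14539222]), np.float64(212.3577117417829))
```

The flat faces 212°, matching the pin. I lower the open fingers around pin head and collar.

jog_arm(
  rows=[
    [[0, 0, 0], [0, -0.005, 0], 100],
    [[0, 0, 0], [0, 0, 0.01], 100],
    [[0, 0, 0], [0, 0, 0.01], 100],
    [[0, 0, 0], [0, 0, 0.01], 100],
    [[0, 0, 0], [0, 0, 0.008], 100],
    [[0, 0, 0], [0, 0, 0], 100],
    [[0, 0, 0], [0, 0, 0], 100],
  ],
)

```text
time_s: 15.45
tcp_pos: [0.491, -0.1476, 0.0509]
tool_rot: [0.485, 0.874, -0.0, -0.0]
force: [-0.0, -0.1, 0.9]
grip_width: 0.0854
gripper_force: 0.0
```

Clear. I close.

jog_arm(
  rows=[
    [[0, 0, 0], [0, 0, 0], 60],
    [[0, 0, 0], [0, 0, 0], 60],
    [[0, 0, 0], [0, 0, 0], 60],
    [[0, 0, 0], [0, 0, 0], 0],
    [[0, 0, 0], [0, 0, 0], 0],
    [[0, 0, 0], [0, 0, 0], 0],
    [[0, 0, 0], [0, 0, 0], 0],
    [[0, 0, 0], [0, 0, 0], 0],
    [[0, 0, 0], [0, 0, 0], 0],
  ],
)

```text
time_s: 16.35
tcp_pos: [0.4912, -0.1476, 0.052]
tool_rot: [0.485, 0.874, 0.0, 0.0]
force: [-1.2, 1.5, 6.0]
grip_width: 0.0444
gripper_force: 60.1
```

jog_arm(
  rows=[
    [[0, 0, 0], [0, 0, 0], 0],
    [[0, 0, 0], [0, 0, 0], 0],
    [[0, 0, 0], [0, 0, 0], 0],
    [[0, 0, 0], [0, 0, 0], 0],
  ],
)

```text
time_s: 16.75
tcp_pos: [0.4912, -0.1476, 0.052]
tool_rot: [0.485, 0.874, 0.0, 0.0]
force: [-1.2, 0.8, 6.1]
grip_width: 0.0444
gripper_force: 60.1
```

```bash
python3 - <<'E'
from m import *
s=ctrl.sense(); print(s["grip_width"],s["gripper_force"],s["force"],s["moment"])
if .043<s["grip_width"]<.0475 and s["gripper_force"]>40: print(ctrl.close_job())
E
```

```text
0.04441554285796838 60.06419241428375 [-1.24194689  0.79327811  6.06842781] [ 0.24500921  0.95036068 -0.09546506]
the job is handed in; nothing more can be done
None
```

I handed the job in at about 17 s with the flatted shaft home in the bore, its flat facing the pin, and the fingers holding pin head and collar at about 60 N (44 mm opening, consistent with the pin on the flat); no verdict came back.

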